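Extend the port-glass brush and hold it ready

TASK

Make the telescopic port-glass brush ready for use. In its rack, draw it back beneath the pegs until its black shoulder stands against the fork; then, with the red release button on its collar pinched in, pull the handle out to its second stop, which is its full length. Ease the shoulder off the fork again so that it does not bind, lift the extended brush over the fork and out from beneath the pegs, and finish while still holding it in the gripper, level, about a hand's breadth higher than it lay and with its head clear of the pegs; do not knock the peg rail, and leave the other things on the shelf where they are.

Things in the scene. Friction and masses are not known exactly. Their poses are not given: they have to be found in the camera images.
- brush: telescopic port-glass brush, 0.36 kg. Origin on its long axis at the shoulder (rear face of the black ferrule, 36 mm across), 80 mm above the shelf as it lies. +y along the axis to the bristles; the head there is 110 mm wide, 30 mm high, ends at y 76 mm. Behind: bare pole 16 mm across; handle from y -115 to -315 mm closed, -215 to -415 mm extended. Extended it balances 35 mm ahead of the collar.
- collar (a point): centre of the grey collar at the handle's front end, on the axis, 135 mm behind the shoulder when closed; moves with the handle; axes as the brush. Collar 40 mm long (y), 30 mm wide (x, flat sides), 26 mm high; with the red button on its +x side 36.5 mm wide, 30 mm with the button pinched flush. The black handle behind it is 26 mm square.
- button (a point): middle of the outer face of the red release button (18 mm along y, 14 mm high) on the collar's +x side; stands 6.5 mm proud, is pushed towards the collar (along -x of the brush)
- release (a joint): how far the red button is pushed in, m: 0 out, 0.0065 flush with the collar. A spring of 2 N rising to 6 N pushes it out. Pushed in over 0.0045 it frees the handle; let go, it locks again at the next stop passed.
- handle (a joint): how far the handle is drawn out of its closed place along -y of the brush, m: 0 closed and locked, 0.05 first stop, 0.10 second stop (solid end of travel). Freed, it slides with about 6 N of friction, more than the brush needs to slide in the rack (2 to 3 N), and stays where it is left.
- bristles (a point): middle of the bristles' front end, 76 mm ahead of the shoulder on the brush's axis; axes as the brush
- rack: fixed brush rack on a 15 mm board. Origin on the shelf under the front (+y) face of its fork; +y as the brush. Fork: black plate 12 mm thick, 66 mm wide, top at 94 mm, with an open-topped slot 22 mm wide for the pole; the ferrule cannot pass. The shoulder starts 12 to 35 mm forward (+y) of it. Raise the brush over 32 mm to clear it. A saddle 275 mm behind, lips at 77 mm, carries the handle.
- peg_rail: fixed green panel 460 mm long (x), 248 mm high, with a wooden rail and five beech pegs 100 mm apart that stick out over the brush's head. Origin on the shelf under the middle of its face; -y runs out along the pegs. Pegs: lowest point 170 mm above the shelf, ends 97 mm out (-y) from the origin.
- peg_tips (a point): end of the middle peg; axes as the peg rail, all pegs end in this plane
- spindle0: nickel-plated reel spindle standing on its foot, foot 44 mm across, shaft 12 to 15 mm, 91 mm tall; bystander; origin under the foot on the shelf; one of three alike
- spindle1: nickel-plated reel spindle standing on its foot, foot 44 mm across, shaft 12 to 15 mm, 91 mm tall; bystander; origin under the foot on the shelf; one of three alike
- spindle2: nickel-plated reel spindle standing on its foot, foot 44 mm across, shaft 12 to 15 mm, 91 mm tall; bystander; origin under the foot on the shelf; one of three alike
- lens_cap: blackened steel lens cap lying flat, 72 mm across, 23 mm high; bystander; origin under its centre on the shelf
- fuse_block: chipped white porcelain fuse block, 72 x 40 x 32 mm; bystander; origin under its centre on the shelf

How it is judged (in metres and radians):
On the way, in this order (a step that is already met when the one before it is completed fails the run):
1. the brush drawn back in the rack until its shoulder stands against the fork, still closed (y of brush in the frame of rack below 0.005 m and value of joint handle below 0.03 m and height (world z) of brush below 0.09 m).
2. the handle pulled out to its second stop with the brush still in the rack (value of joint handle above 0.095 m and height (world z) of brush below 0.1 m), for 0.1 s.
At the end, for the whole second after the job is handed in: The gripper holds the brush at rest (over 3 N), handle within 6 mm of its second stop, level within 14 degrees, collar 55 mm, shoulder 45 mm and bristles 35 mm higher than they lay, bristles out from under the pegs, nothing else touching it, bystanders within 30 mm of their start (value of joint handle above 0.094 m and contact force between the fingers and brush above 3 N and height (world z) of collar above 0.135 m and height (world z) of brush above 0.125 m and height (world z) of bristles above 0.115 m and angle between brush's own y axis and vertical between 1.32 and 1.82 rad and y of bristles in the frame of peg_tips below -0.003 m and contact force between brush and rack below 0.3 N and contact force between brush and peg_rail below 0.3 N and linear speed of brush below 0.03 m/s and distance of each of spindle0, spindle1, spindle2, lens_cap, fuse_block from where it was at the start of the episode below 0.03 m); the arm keeps its last pose, push and grip.
It fails at once if the peg rail is knocked (over 15 N) (contact force between peg_rail and brush above 15 N or contact force between peg_rail and the arm above 15 N or contact force between peg_rail and the fingers above 15 N).
It fails at once if a bystander is shifted by more than 30 mm or tipped (distance of any of spindle0, spindle1, spindle2, lens_cap, fuse_block from where it was at the start of the episode above 0.03 m or angle between any of spindle0, spindle1, spindle2, lens_cap, fuse_block's own z axis and vertical above 0.5 rad).
It also fails if it takes over 48 s, if anything falls off the work surface, if the arm or the gripper's body presses on something with over 40 N, if the wrist force passes 120 N, or if a joint passes its speed limit or range.

ROBOT

A 6-joint arm with a two-finger parallel gripper is mounted at the origin on the work surface. World frame = base frame: x ahead of the robot, y to its left, z up, the work surface at z = 0. Lengths are in mm, angles in rad, forces in N, time in s.
With the tool pointing down it reaches from about 275 to 750 mm from the base axis. Payload 10.2 kg.
Tool frame: the origin (TCP) lies at the very end of the fingers, on their centre line; the grasp point (between the pads) lies 19 mm behind it (ctrl.grip_depth is the distance from the TCP to the grasp point, in mm); z points along the fingers, x is the direction in which the jaws open and shut, and the axes are right-handed (so a half turn about z gives the same grasp; the last joint's range is limited). The gripper opens to 85 mm and grips with 20 to 120 N. Pads are 22 mm wide; open, the fingers measure 114 mm over their backs; the gripper's body (76 mm by 85 mm) begins 54 mm behind the grasp point. The pads swing forward as they close: fully open they stand 13 mm farther back than shut.
Start: joints at [-1.443, 0.313, 1.498, -0, 1.331, -0.223], TCP at [180.403, -493.037, 231.294] pointing down, gripper open.
Joint ranges: [-2.94, 2.94], [-0.97, 2.17], [0.19, 2.56], [-1.23, 4.37], [0.02, 3.11], [-2.88, 2.88]. Speed limits (rad/s): [2.39, 2.39, 3.01, 3.14, 3.14, 3.14].

INTERFACE

Orientations are given as a unit quaternion [w, x, y, z].
In Python, from rig import ctrl gives the robot as it stands.
- The arm moves only by the tool play_rows, never from a script. Its argument "motion" is a list of rows, each a list of 2 entries, a list of its own where there are three numbers: the shift along the tool's x, y, z in mm, then the turn, a rotation vector about the tool's x, y, z in degrees. A call has 1 to 20 rows; each row shifts and turns the commanded pose from where the row before left it, along the tool's axes as they then stand; what a row does not reach is not made up. A row lasts 1/12 s, in which the tool goes at most 41.7 mm and 7.16 degrees, less where a joint would pass 70% of its speed; a pose out of reach is approached as far as the arm can. A call with a gripper value outside its range is refused whole. "fingers" is the finger opening in mm, from 0 to 85.4, set as the call begins (left out, the last holds). The fingers move at their own pace and stop on an object; "squeeze" is the grip in N (left out, the last holds). Time passes only in rows, so rows that do not move let the fingers close. It gives the time, the measured TCP pose, the force and the opening at its end, in the units of the state.
- ctrl.sense(): the state, without advancing time (a new reading comes with each control period).
- ctrl.capture(name): name is "scene" or "top" or "wrist"; returns the picture (400x640x3 uint8, red, green, blue); there is no depth.
- ctrl.get_calibration(name): a dict with "K" (3x3 intrinsics, pixels), "R" (3x3) and "t" (3): a world point X has camera coordinates R X + t; the wrist camera has in their place "tool_from_camera" (4x4, takes a point from camera to tool coordinates, whose origin is the TCP and whose axes are the tool frame's). Camera axes: x right, y down, z forward; pixel columns grow to the right and rows downward; lengths in mm; the calibration is good to about 2 mm. A picture is of the moment at which its call begins: read the wrist's pose just before it. get_calibration takes no time and is no camera call.
- ctrl.finish_job(): hands the job in, once; it reports no verdict.
Trained networks look in the newest picture that a camera, given by its name, has taken for a name from the list of things; names that differ only in an ending like _2 or _b are one class to them, and where a whole thing is asked for, a point or a joint stands for the part that bears it (a point fixed in the world has none). Each returns a list of dicts, best first, with "p" (0 to 1); they miss things now and then, are a little off and sometimes report something else, mostly with a low value. They report only what shows in the picture. A call takes as long as a camera call.
- ctrl.spot_in(camera, name): "position" ([column, row] as shares, 0 to 1, of the picture: columns of its width, rows of its height, amid what is visible of it).
The state is a dict: "time_s": time; "joints": joint angles; "dq": joint speeds; "tau": joint torques, N m; "eef_pos": TCP position; "ee_rot": TCP orientation; "force": force on the tool from outside, world axes, zero at the start; "wrist_torque": the same for the moment, N m; "grip_width": opening from 0.0 (shut) to 1.0 (fully open).
Only numpy, scipy, OpenCV 4.12 (cv2) and the standard library are available. Lean on these libraries where they do the work, as an engineer would, in place of code of your own. Each camera call takes 0.05 s, during which the arm holds its last target. There are 200 camera calls.

## Working session

There is one attempt and no reset: what is moved stays moved. The work goes in short steps, Python scripts to look and compute and a tool call to move; the robot and the scene stay as the last step left them, time stands still between calls to the robot, and variables do not carry over. Pictures are saved under pics/ and viewed, about 8 in all and at most 12, crops included, and the job is handed in when it is done.

Besides the shell and the picture viewer there is one more tool, called after "Emit:" by a JSON object that holds its "name" and its "arguments", one argument or row to a line. play_rows: Moves the arm, as the interface text tells. Its arguments: {"type":"object","properties":{"motion":{"type":"array"},"fingers":{"type":"number"},"squeeze":{"type":"number"}},"required":["motion"]}

```bash
mkdir -p pics; ls
cat > h.py <<'E'
from rig import ctrl
import numpy as np, cv2
from scipy.spatial.transform import Rotation as Ro
def pose():
    s=ctrl.sense(); q=np.array(s["ee_rot"]); T=np.eye(4)
    T[:3,:3]=Ro.from_quat(q[[1,2,3,0]]).as_matrix(); T[:3,3]=s["eef_pos"]; return T
def cam(n,T=None):
    c=ctrl.get_calibration(n); K=np.array(c["K"])
    if n=="wrist":
        W=(pose() if T is None else T)@np.array(c["tool_from_camera"]); R=W[:3,:3].T; return K,R,-R@W[:3,3]
    return K,np.array(c["R"]),np.array(c["t"])
def ray(n,uv,T=None):
    K,R,t=cam(n,T); d=R.T@np.linalg.inv(K)@[uv[0],uv[1],1]; return -R.T@t,d
def onz(n,uv,z,T=None):
    o,d=ray(n,uv,T); return o+d*(z-o[2])/d[2]
def proj(n,X,T=None):
    K,R,t=cam(n,T); p=K@(R@np.array(X)+t); return p[:2]/p[2]
E
python3 - <<'E'
from h import *
print(ctrl.sense())
Z=dict(brush=80,collar=80,button=80,bristles=80,rack=50,peg_rail=150,peg_tips=175,spindle0=45,lens_cap=12,fuse_block=16)
for n in ["scene","top"]:
    im=ctrl.capture(n); cv2.imwrite(f"pics/{n}0.png",im[:,:,::-1])
    c=ctrl.get_calibration(n); print(n,-np.array(c["R"]).T@np.array(c["t"]),np.array(c["K"])[0,0])
    for k,z in Z.items():
        for r in ctrl.spot_in(n,k)[:3]:
            if r["p"]<.2: continue
            uv=np.array(r["position"])*[640,400]; print(k,round(r["p"],2),uv.round(),onz(n,uv,z).round())
E
```

```text
pics
{'time_s': 0.0, 'joints': array([-1.44337344e+00,  3.13472909e-01,  1.49841016e+00, -3.70986167e-05,
        1.33102496e+00, -2.23421227e-01]), 'dq': array([-6.78077317e-04, -7.94975517e-04, -2.71766893e-04,  1.91110669e-03,
        1.23463272e-04, -5.63199116e-05]), 'tau': array([-1.05868294e-03, -4.12265575e+01, -2.59743243e+01, -2.10423559e-04,
        4.23483521e-03,  6.39097266e-06]), 'eef_pos': array([ 180.37367724, -492.77104452,  230.73349538]), 'ee_rot': array([-4.74721298e-04,  8.19664059e-01, -5.72844131e-01, -4.55542583e-04]), 'force': array([ 0.54475651, -0.64694319,  0.65685148]), 'wrist_torque': array([0.01758882, 0.00992407, 0.01823795]), 'grip_width': 0.9959252781594524}
scene [1286.14305986  192.66484554  764.46345719] 370.71555176888404
collar 0.78 [359. 215.] [545. 121.  80.]
bristles 0.97 [412. 219.] [531. 260.  80.]
rack 0.84 [381. 233.] [571. 185.  50.]
peg_rail 0.96 [500. 225.] [583. 455. 150.]
peg_tips 0.64 [495. 222.] [602. 435. 175.]
spindle0 0.82 [207. 235.] [ 679. -272.   45.]
spindle0 0.71 [194. 185.] [ 492. -410.   45.]
spindle0 0.58 [170. 249.] [ 747. -340.   45.]
lens_cap 0.8 [188. 216.] [ 593. -382.   12.]
fuse_block 0.54 [234. 204.] [ 516. -269.   16.]
top [ 442.48911888   11.63596646 1274.55288221] 423.3804504058541
brush 0.89 [216. 208.] [534. 333.  80.]
collar 0.65 [291. 204.] [550. 123.  80.]
bristles 0.91 [221. 208.] [532. 321.  80.]
rack 0.66 [277. 214.] [522. 164.  50.]
peg_rail 0.58 [167. 215.] [506. 444. 150.]
peg_tips 0.93 [163. 213.] [510. 446. 175.]
spindle0 0.72 [474. 246.] [ 446. -407.   45.]
spindle0 0.52 [449. 158.] [ 701. -334.   45.]
spindle0 0.47 [431. 178.] [ 641. -282.   45.]
lens_cap 0.72 [464. 198.] [ 589. -389.   12.]
fuse_block 0.82 [430. 229.] [ 493. -287.   16.]
```

Run:
```python
import cv2
a=cv2.imread("pics/top0.png")[110:310,100:500]; b=cv2.imread("pics/scene0.png")[130:330,140:540]
cv2.imwrite("pics/a.png",cv2.resize(a,None,fx=2,fy=2,interpolation=cv2.INTER_CUBIC))
cv2.imwrite("pics/b.png",cv2.resize(b,None,fx=2,fy=2,interpolation=cv2.INTER_CUBIC))
```

```text
(no output)
```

View pics/a.png

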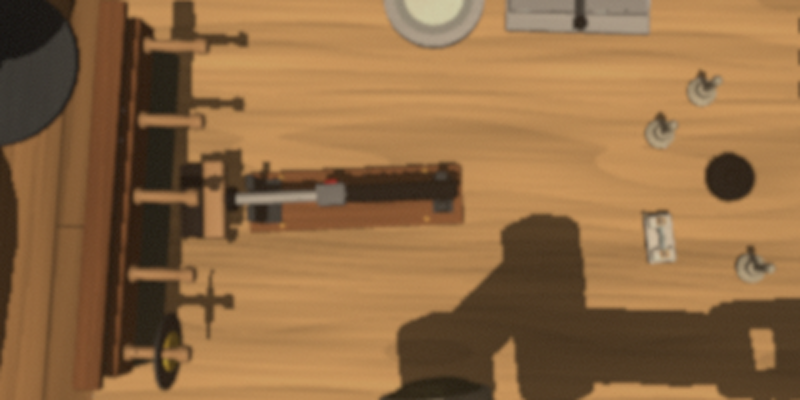

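View pics/b.png

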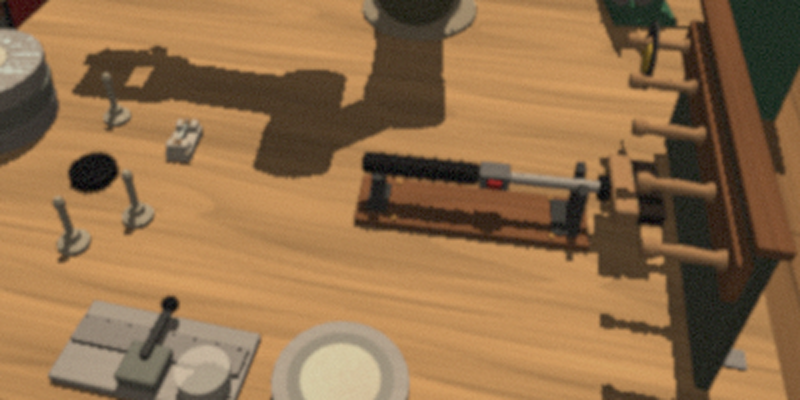

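Run:
```python
from h import *
T=pose(); print("tool x",T[:3,0].round(3),"y",T[:3,1].round(3),"yaw",np.degrees(np.arctan2(T[1,0],T[0,0])))
print(np.array(ctrl.get_calibration("wrist")["tool_from_camera"]).round(2))
# top-view pixel points (crop/2+[100,110])
P=lambda u,v:(u/2+100,v/2+110)
for n,p,z in [("collar c",(331,193),93),("pole front",(240,199),88),("pegtip mid",(198,198),178),("peg tips0",(209,46),178),("4",(190,354),178),("handle end",(460,187),93),("rack L top",(252,165),15),("rack L bot",(252,232),15),("rack R bot",(464,222),15)]:
    print(n,onz("top",P(*p),z).round(0))
```

```text
tool x [ 0.344 -0.939 -0.   ] y [-0.939 -0.344 -0.   ] yaw -69.90141927815705
[[   1.     -0.      0.     -0.19]
 [   0.      0.95    0.31  -79.52]
 [  -0.     -0.31    0.95 -141.19]
 [   0.      0.      0.      1.  ]]
collar c [540. 192.  93.]
pole front [528. 320.  88.]
pegtip mid [521. 352. 178.]
peg tips0 [723. 349. 178.]
4 [321. 351. 178.]
handle end [553.  11.  93.]
rack L top [585. 324.  15.]
rack L bot [485. 319.  15.]
rack R bot [508.   4.  15.]
```

Emit:
{"name": "play_rows", "arguments": {
  "motion": [
    [[0,0,0],[0,0,-6.75]],
    [[0,0,0],[0,0,-6.75]],
    [[0,0,0],[0,0,-6.75]],
    [[0,0,0],[0,0,-6.75]],
    [[0,0,0],[0,0,-6.75]],
    [[0,0,0],[0,0,-6.75]],
    [[0,0,0],[0,0,-6.75]],
    [[0,0,0],[0,0,-6.75]],
    [[0,0,0],[0,0,-6.75]],
    [[0,0,0],[0,0,-6.75]],
    [[0,0,0],[0,0,-6.75]]
  ],
  "fingers": 85
}}

```text
time_s: 2.02
eef_pos: [180.4, -493.0, 231.3]
ee_rot: [0.0, 0.999, 0.041, 0.0]
force: [-0.1, 0.2, -1.0]
grip_width: 0.994
```

Emit:
{"name": "play_rows", "arguments": {
  "motion": [
    [[20.6,-32.2,1],[0,0,0]],
    [[20.6,-32.2,1],[0,0,0]],
    [[20.6,-32.2,1],[0,0,0]],
    [[20.6,-32.2,1],[0,0,0]],
    [[20.6,-32.2,1],[0,0,0]],
    [[20.6,-32.2,1],[0,0,0]],
    [[20.6,-32.2,1],[0,0,0]],
    [[20.6,-32.2,1],[0,0,0]],
    [[20.6,-32.2,1],[0,0,0]],
    [[20.6,-32.2,1],[0,0,0]],
    [[20.6,-32.2,1],[0,0,0]],
    [[20.6,-32.2,1],[0,0,0]],
    [[20.6,-32.2,1],[0,0,0]],
    [[20.6,-32.2,1],[0,0,0]],
    [[20.6,-32.2,1],[0,0,0]],
    [[20.6,-32.2,1],[0,0,0]],
    [[20.6,-32.2,1],[0,0,0]],
    [[20.6,-32.2,1],[0,0,0]],
    [[20.6,-32.2,1],[0,0,0]],
    [[20.6,-32.2,1],[0,0,0]]
  ]
}}

```text
time_s: 3.68
eef_pos: [542.9, 182.4, 211.2]
ee_rot: [0.0, 0.999, 0.038, 0.0]
force: [0.0, -1.0, -0.2]
grip_width: 0.995
```

Emit:
{"name": "play_rows", "arguments": {
  "motion": [
    [[0,0,0],[0,0,0]],
    [[0,0,0],[0,0,0]],
    [[0,0,0],[0,0,0]]
  ]
}}

```text
time_s: 3.93
eef_pos: [542.1, 180.0, 211.1]
ee_rot: [0.0, 0.999, 0.038, -0.0]
force: [0.0, -0.1, 0.1]
grip_width: 0.995
```

Run:
```python
from h import *
T=pose(); np.save("T1.npy",T); im=ctrl.capture("wrist"); cv2.imwrite("pics/w1.png",im[:,:,::-1])
print(T.round(3),ctrl.sense()["time_s"],ctrl.sense()["joints"].round(2))
print(cam("wrist")[0].round(0))
for k in ["collar","button","brush","rack"]:
    for r in ctrl.spot_in("wrist",k)[:2]:
        uv=np.array(r["position"])*[640,400]; print(k,round(r["p"],2),uv.round(),onz("wrist",uv,80,T).round())
```

```text
[[ 9.97000e-01  7.60000e-02 -1.00000e-03  5.42122e+02]
 [ 7.60000e-02 -9.97000e-01 -0.00000e+00  1.80022e+02]
 [-1.00000e-03  0.00000e+00 -1.00000e+00  2.11067e+02]
 [ 0.00000e+00  0.00000e+00  0.00000e+00  1.00000e+00]] 3.9833 [ 0.11  0.43  1.38 -0.    1.33  0.04]
[[341.   0. 325.]
 [  0. 341. 194.]
 [  0.   0.   1.]]
collar 0.84 [324. 236.] [545. 132.  80.]
button 0.73 [343. 168.] [555. 194.  80.]
brush 0.64 [324. 183.] [541. 179.  80.]
rack 0.96 [309. 130.] [526. 222.  80.]
```

View pics/w1.png

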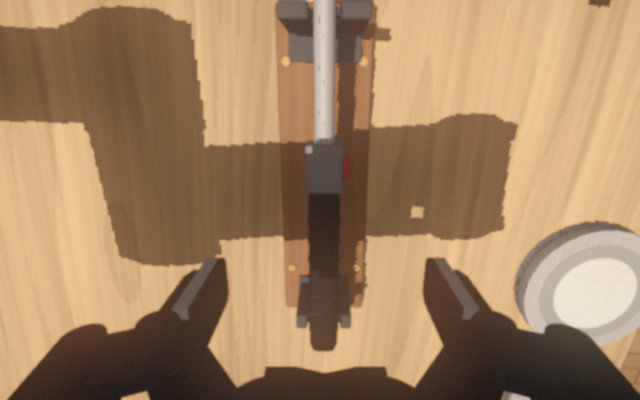

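Run:
```python
from h import *
T=np.load("T1.npy"); Ti=np.linalg.inv(T)
for n,uv,z in [("col front top",(324,144),93),("col rear top",(324,192),93),("L",(306,170),93),("R",(342,170),93),("btn",(348,166),80),("pole",(325,20),88),("handle rear top",(323,318),93),("fork top L",(280,2),94),("fork top R",(374,2),94)]:
    p=onz("wrist",uv,z,T); print(n,p.round(1),(Ti@np.r_[p,1])[:3].round(1))
```

```text
col front top [538.1 214.4  93. ] [ -1.3 -34.7 118.1]
col rear top [541.  176.1  93. ] [ -1.3   3.8 118.1]
L [525.6 193.   93. ] [-15.4 -14.2 118.1]
R [553.7 195.2  93. ] [ 12.7 -14.3 118.1]
btn [559.1 195.7  80. ] [ 18.2 -14.3 131.1]
pole [532.4 300.3  88. ] [  -0.5 -120.7  123. ]
handle rear top [549.1  56.2  93. ] [ -2.4 124.  118.1]
fork top L [501.4 308.   94. ] [ -30.8 -130.7  117.1]
fork top R [564.5 312.8  94. ] [  32.4 -130.7  117. ]
```

Emit:
{"name": "play_rows", "arguments": {
  "motion": [
    [[-1,-8,20],[0,0,0.4]],
    [[0,-7.5,30],[0,0,0]],
    [[0,0,30],[0,0,0]],
    [[0,0,30],[0,0,0]],
    [[0,0,25],[0,0,0]],
    [[0,0,12],[0,0,0]],
    [[0,0,5],[0,0,0]],
    [[0,0,0],[0,0,0]],
    [[0,0,0],[0,0,0]]
  ]
}}

```text
time_s: 4.93
eef_pos: [540.8, 195.6, 60.3]
ee_rot: [-0.0, 0.999, 0.034, 0.001]
force: [-0.4, -0.8, -0.2]
grip_width: 0.992
```

Emit:
{"name": "play_rows", "arguments": {
  "motion": [
    [[0,0,0],[0,0,0]],
    [[0,0,0],[0,0,0]],
    [[0,0,0],[0,0,0]],
    [[0,0,0],[0,0,0]],
    [[0,0,0],[0,0,0]],
    [[0,0,0],[0,0,0]],
    [[0,0,0],[0,0,0]],
    [[0,0,0],[0,0,0]],
    [[0,0,0],[0,0,0]],
    [[0,0,0],[0,0,0]],
    [[0,0,0],[0,0,0]],
    [[0,0,0],[0,0,0]]
  ],
  "fingers": 10,
  "squeeze": 60
}}

```text
time_s: 5.93
eef_pos: [540.8, 195.8, 60.3]
ee_rot: [-0.0, 0.999, 0.034, 0.001]
force: [-0.6, -1.4, 5.5]
grip_width: 0.345
```

Run:
```python
from h import *
s=ctrl.sense(); print(s["grip_width"]*85.4,s["force"],s["wrist_torque"]); T=pose(); print(T[:3,3])
im=ctrl.capture("wrist"); cv2.imwrite("pics/w2.png",im[:,:,::-1])
```

```text
29.489783414037255 [-0.63917732 -1.38188944  5.53103096] [-0.04131024  0.13919845 -0.07458746]
[540.76789514 195.81024868  60.2567712 ]
```

View pics/w2.png

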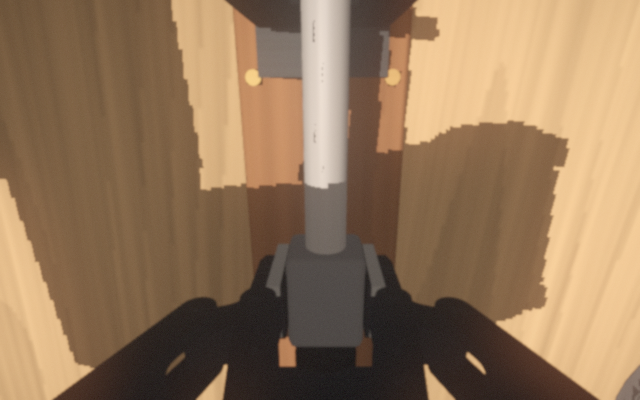

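Emit:
{"name": "play_rows", "arguments": {
  "motion": [
    [[0,3,0],[0,0,0]],
    [[0,4,0],[0,0,0]],
    [[0,4,0],[0,0,0]],
    [[0,4,0],[0,0,0]]
  ]
}}

```text
time_s: 6.32
eef_pos: [541.8, 181.4, 60.3]
ee_rot: [-0.001, 0.999, 0.035, 0.001]
force: [-0.3, 4.7, 5.1]
grip_width: 0.34
```

Emit:
{"name": "play_rows", "arguments": {
  "motion": [
    [[0,4,0],[0,0,0]],
    [[0,4,0],[0,0,0]],
    [[0,4,0],[0,0,0]],
    [[0,4,0],[0,0,0]],
    [[0,4,0],[0,0,0]]
  ]
}}

```text
time_s: 6.73
eef_pos: [543.2, 162.1, 60.3]
ee_rot: [-0.001, 0.999, 0.035, 0.001]
force: [-0.4, 9.0, 4.7]
grip_width: 0.345
```

Emit:
{"name": "play_rows", "arguments": {
  "motion": [
    [[0,4,0],[0,0,0]],
    [[0,4,0],[0,0,0]],
    [[0,4,0],[0,0,0]],
    [[0,4,0],[0,0,0]],
    [[0,4,0],[0,0,0]]
  ]
}}

```text
time_s: 7.15
eef_pos: [544.5, 142.2, 60.3]
ee_rot: [-0.001, 0.999, 0.035, 0.001]
force: [-0.6, 8.2, 5.2]
grip_width: 0.345
```

Run:
```python
from h import *
s=ctrl.sense(); print(s["grip_width"]*85.4,s["force"],s["wrist_torque"]); T=pose(); print(T[:3,3]); np.save("T3.npy",T)
im=ctrl.capture("wrist"); cv2.imwrite("pics/w3.png",im[:,:,::-1])
```

```text
29.470726867707114 [-0.62230139  8.2473779   5.22528954] [ 1.25590975  0.0608914  -0.01514687]
[544.54558286 142.17886992  60.28246984]
```

View pics/w3.png

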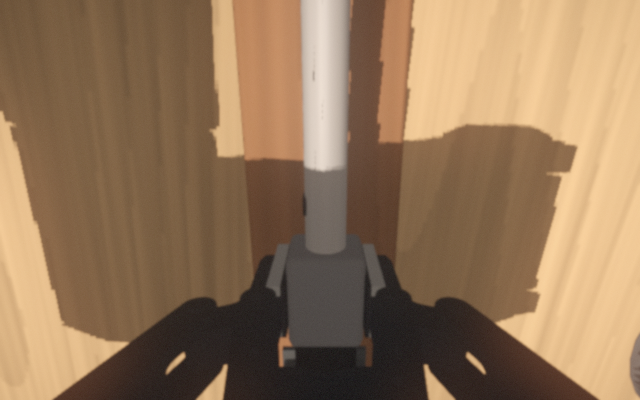

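Emit:
{"name": "play_rows", "arguments": {
  "motion": [
    [[0,4,0],[0,0,0]],
    [[0,4,0],[0,0,0]],
    [[0,4,0],[0,0,0]],
    [[0,4,0],[0,0,0]],
    [[0,4,0],[0,0,0]],
    [[0,4,0],[0,0,0]],
    [[0,4,0],[0,0,0]],
    [[0,4,0],[0,0,0]],
    [[0,4,0],[0,0,0]],
    [[0,4,0],[0,0,0]],
    [[0,4,0],[0,0,0]],
    [[0,4,0],[0,0,0]],
    [[0,4,0],[0,0,0]]
  ]
}}

```text
time_s: 8.28
eef_pos: [548.1, 90.4, 60.3]
ee_rot: [-0.001, 0.999, 0.034, 0.001]
force: [-1.3, 10.6, 5.9]
grip_width: 0.344
```

Emit:
{"name": "play_rows", "arguments": {
  "motion": [
    [[0,3,0],[0,0,0]],
    [[0,3,0],[0,0,0]],
    [[0,2,0],[0,0,0]]
  ]
}}

```text
time_s: 8.53
eef_pos: [548.6, 82.3, 60.3]
ee_rot: [-0.001, 0.999, 0.034, 0.001]
force: [0.8, 10.9, 6.0]
grip_width: 0.35
```

Emit:
{"name": "play_rows", "arguments": {
  "motion": [
    [[0,2,0],[0,0,0]],
    [[0,2,0],[0,0,0]],
    [[0,2,0],[0,0,0]]
  ]
}}

```text
time_s: 8.78
eef_pos: [548.8, 79.8, 60.3]
ee_rot: [-0.004, 0.999, 0.034, 0.001]
force: [-0.0, 42.2, 7.5]
grip_width: 0.345
```

Emit:
{"name": "play_rows", "arguments": {
  "motion": [
    [[0,0,0],[0,0,0]],
    [[0,0,0],[0,0,0]],
    [[0,0,0],[0,0,0]]
  ],
  "squeeze": 70
}}

```text
time_s: 9.03
eef_pos: [548.8, 79.9, 60.3]
ee_rot: [-0.004, 0.999, 0.035, 0.001]
force: [1.0, 29.6, 8.0]
grip_width: 0.343
```

Emit:
{"name": "play_rows", "arguments": {
  "motion": [
    [[0,-2,0],[0,0,0]],
    [[0,-2,0],[0,0,0]],
    [[0,-2,0],[0,0,0]],
    [[0,-2,0],[0,0,0]],
    [[0,-2,0],[0,0,0]],
    [[0,-1,0],[0,0,0]]
  ]
}}

```text
time_s: 9.53
eef_pos: [548.7, 85.5, 60.3]
ee_rot: [0.001, 0.999, 0.035, 0.001]
force: [1.2, -4.9, 6.2]
grip_width: 0.345
```

Run:
```python
from h import *
s=ctrl.sense(); print(s["grip_width"]*85.4,s["force"],s["wrist_torque"]); T=pose(); print(T[:3,3])
a=ctrl.capture("wrist"); b=ctrl.capture("top")[160:260,140:340]
cv2.imwrite("pics/w4.png",np.vstack([cv2.resize(a,None,fx=.625,fy=.625),cv2.resize(b,None,fx=2,fy=2,interpolation=cv2.INTER_CUBIC)])[:,:,::-1])
cv2.imwrite("pics/w4s.png",cv2.resize(ctrl.capture("scene")[180:270,300:500],(800,360),interpolation=cv2.INTER_CUBIC)[:,:,::-1])
```

```text
29.445370574545738 [ 1.24176705 -4.94144423  6.22185513] [-0.56829697 -0.06179063  0.03928494]
[548.68123975  85.53265751  60.3468272 ]
```

View pics/w4.png

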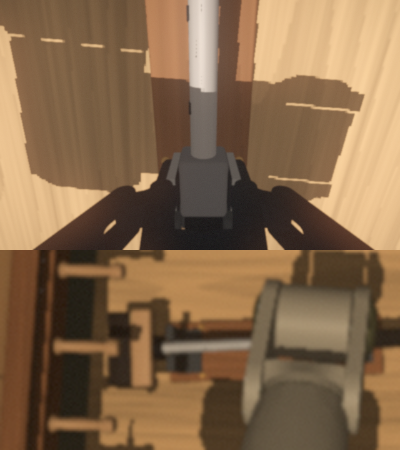

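View pics/w4s.png

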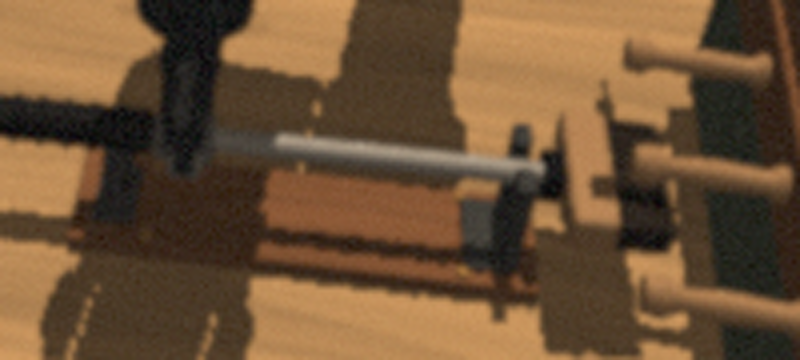

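Emit:
{"name": "play_rows", "arguments": {
  "motion": [
    [[0,0,0],[0,0,0]],
    [[0,0,-2],[0,0,0]],
    [[0,0,-3],[0,0,0]],
    [[0,0,-4],[0,0,0]],
    [[0,0,-5],[0,0,0]],
    [[0,0,-6],[0,0,0]],
    [[0,0,-6],[0,0,0]],
    [[0,0,-6],[0,0,0]],
    [[0,0,-6],[0,0,0]],
    [[0,0,-5],[0,0,0]],
    [[0,0,-4],[0,0,0]],
    [[0,0,-2],[0,0,0]],
    [[0,0,0],[0,0,0]],
    [[0,0,0],[0,0,0]]
  ],
  "squeeze": 100
}}

```text
time_s: 10.85
eef_pos: [547.7, 86.0, 108.2]
ee_rot: [-0.0, 0.999, 0.034, -0.0]
force: [0.0, -0.3, -3.4]
grip_width: 0.339
```

Run:
```python
from h import *
s=ctrl.sense(); print(s["grip_width"]*85.4,s["force"],s["wrist_torque"]); T=pose(); print(T[:3,3])
a=ctrl.capture("wrist"); b=ctrl.capture("scene")[160:280,280:500]
cv2.imwrite("pics/w5.png",np.vstack([cv2.resize(a,None,fx=.625,fy=.625)[:200],cv2.resize(b,(400,218),interpolation=cv2.INTER_CUBIC)])[:,:,::-1])
```

```text
28.95059215644431 [ 5.44334085e-04 -2.67786517e-01 -3.40608021e+00] [-0.08070743 -0.00428645 -0.06931062]
[547.72855395  85.99654333 108.18583935]
```

View pics/w5.png

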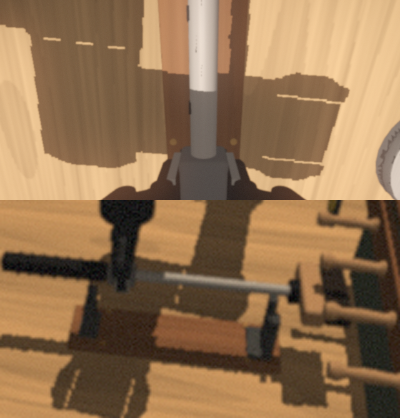

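Emit:
{"name": "play_rows", "arguments": {
  "motion": [
    [[0,2,0],[0,0,0]],
    [[0,4,0],[0,0,0]],
    [[0,6,0],[0,0,0]],
    [[0,7,0],[0,0,0]],
    [[0,8,0],[0,0,0]],
    [[0,8,0],[0,0,0]],
    [[0,8,0],[0,0,0]],
    [[0,8,0],[0,0,0]],
    [[0,8,0],[0,0,0]],
    [[0,7,0],[0,0,0]],
    [[0,6,0],[0,0,0]],
    [[0,4,0],[0,0,0]],
    [[0,2,0],[0,0,0]],
    [[0,0,0],[0,0,0]],
    [[0,0,0],[0,0,0]]
  ]
}}

```text
time_s: 12.2
eef_pos: [553.2, 8.3, 108.3]
ee_rot: [-0.0, 0.999, 0.034, -0.0]
force: [0.1, 0.2, -2.8]
grip_width: 0.336
```

Emit:
{"name": "play_rows", "arguments": {
  "motion": [
    [[0,1,-2],[0,0,0]],
    [[0,1,-4],[0,0,0]],
    [[0,1,-6],[0,0,0]],
    [[0,1,-8],[0,0,0]],
    [[0,1,-8],[0,0,0]],
    [[0,1,-6],[0,0,0]],
    [[0,1,-4],[0,0,0]],
    [[0,1,-2],[0,0,0]],
    [[0,0,0],[0,0,0]],
    [[0,0,0],[0,0,0]],
    [[0,0,0],[0,0,0]],
    [[0,0,0],[0,0,0]]
  ]
}}

```text
time_s: 13.2
eef_pos: [553.6, 0.3, 147.9]
ee_rot: [-0.0, 0.999, 0.034, -0.0]
force: [0.1, 0.2, -4.2]
grip_width: 0.333
```

Run:
```python
from h import *
s=ctrl.sense(); print(s["time_s"],s["grip_width"]*85.4,s["force"],s["wrist_torque"]); T=pose(); print(T[:3,3])
G=T[:3,3]+[0,0,20]; d=-T[:3,1]
for n in ["scene","top"]:
    im=ctrl.capture(n).copy()
    for k in ["bristles","peg_tips"]:
        r=ctrl.spot_in(n,k); print(n,k,[(round(q["p"],2),(np.array(q["position"])*[640,400]).round()) for q in r[:1]])
    for y,c in [(235,(255,0,0)),(311,(0,255,0)),(-180,(255,255,0))]:
        X=G+d*y; u=proj(n,X); print(n,y,X.round(),u.round()); cv2.circle(im,tuple(int(v) for v in u),2,c,-1)
    cv2.imwrite(f"pics/f_{n}.png",im[:,:,::-1])
a=cv2.imread("pics/f_top.png")[130:290,140:400]; b=cv2.imread("pics/f_scene.png")[130:290,260:520]
cv2.imwrite("pics/f.png",cv2.resize(np.vstack([a,b]),None,fx=1.85,fy=1.85,interpolation=cv2.INTER_CUBIC))
```

```text
13.2 28.413101601765636 [ 0.06985918  0.17858325 -4.20610438] [-0.071713   -0.04214921  0.07048197]
[5.53593668e+02 2.68483496e-01 1.47937511e+02]
scene bristles [(0.91, array([386., 191.]))]
scene peg_tips [(0.57, array([496., 224.]))]
scene 235 [537. 235. 168.] [407. 194.]
scene 311 [532. 311. 168.] [438. 197.]
scene -180 [ 566. -179.  168.] [248. 178.]
top bristles [(0.98, array([236., 204.]))]
top peg_tips [(0.81, array([164., 213.]))]
top 235 [537. 235. 168.] [245. 204.]
top 311 [532. 311. 168.] [216. 206.]
top -180 [ 566. -179.  168.] [403. 198.]
```

View pics/f.png

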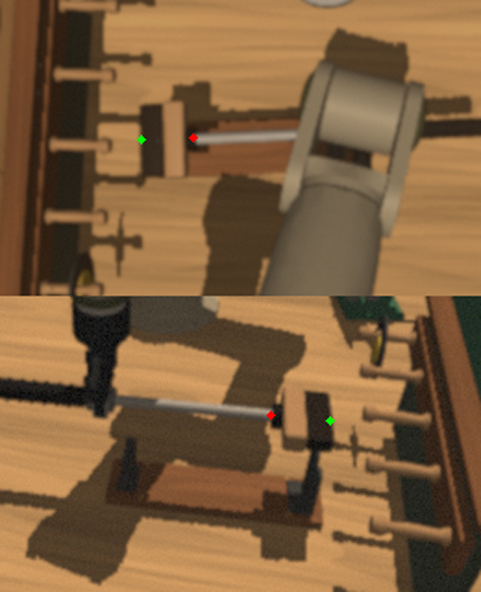

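Emit:
{"name": "play_rows", "arguments": {
  "motion": [
    [[0,0,0],[0,0,0]],
    [[0,0,0],[0,0,0]],
    [[0,0,0],[0,0,0]],
    [[0,0,0],[0,0,0]],
    [[0,0,0],[0,0,0]],
    [[0,0,0],[0,0,0]],
    [[0,0,0],[0,0,0]],
    [[0,0,0],[0,0,0]],
    [[0,0,0],[0,0,0]],
    [[0,0,0],[0,0,0]],
    [[0,0,0],[0,0,0]],
    [[0,0,0],[0,0,0]]
  ]
}}

```text
time_s: 14.5
eef_pos: [553.8, 0.2, 148.3]
ee_rot: [-0.0, 0.999, 0.034, 0.0]
force: [0.3, 0.3, -3.7]
grip_width: 0.337
```

Run:
```python
from h import *
s=ctrl.sense(); print(s["time_s"],s["grip_width"]*85.4,s["force"],s["wrist_torque"]); T=pose(); print(T[:3,3])
a=ctrl.capture("wrist"); cv2.imwrite("pics/w6.png",a[:,:,::-1])
```

```text
14.5 28.74959074695282 [ 0.3148857   0.28554799 -3.73564191] [-0.11448772 -0.01654132 -0.01592639]
[5.53764219e+02 1.97378324e-01 1.48295748e+02]
```

View pics/w6.png

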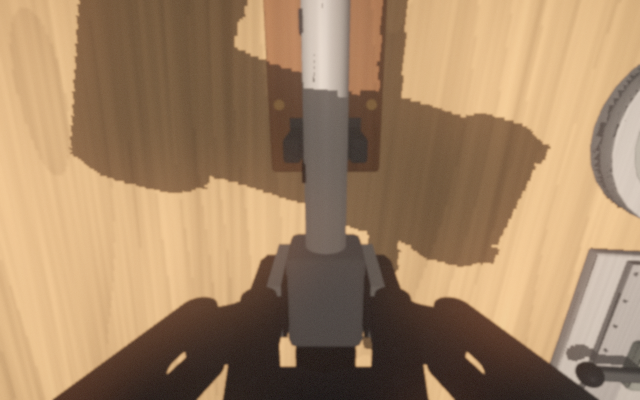

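The collar sits in the grip exactly as it did at first (columns 288–364, rows 238–345), so it has not slipped. The brush is level, clear of the rack and pegs, and the readings are steady. I am handing it in.

```bash
python3 -c "
from rig import ctrl
print(ctrl.finish_job())"
```

```text
the job is handed in; nothing more can be done
None
```

I gripped the collar with the button pinched in, drew the brush back and pulled the handle out. I then eased the shoulder about 6 mm off the fork, lifted the brush 48 mm and drew it back about 86 mm, rising to about 88 mm. The job was handed in at 14.5 s; it returns no verdict.

**Button:** the grip closed to 29.5 mm, which fits the 30 mm collar with the button flush.

**Shoulder and stops:** drawing back, the force rose from about 5 N to 9 N, which I read as the shoulder meeting the fork. It then jumped to 42 N after about 116 mm of travel. That matches a gap of about 16 mm plus the full 100 mm to the second stop.

**Final hold:**
- The force on the tool is about the brush's own weight (3.7 N), so nothing else seems to be touching it.
- The collar is at about 168 mm and the brush looks level.
- In both camera views, the shoulder and bristle points worked out for full length fall on the brush.
- The bristles end at y of about 311 mm, and the peg ends are at about 350 mm.
- The collar had not moved in the grip.

**Checks that disagreed or were missing:**
- The network's "collar" point was wrong, sitting about 70 mm back on the handle, so I used my own readings from the pictures.
- Its "peg_tips" point fell about 95 mm behind the peg ends, so I took those from the picture too.
- The grip width wandered between 28.4 and 29.5 mm after I raised the squeeze to 100 N.
- I did not check the bystanders again at the end; the arm crossed above them at the start and the brush stayed well away from them.

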